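# Seat and shut a taper plug cock with its tee key

## Task

The brass cock in the tilted vice stands open with its taper plug backed out. Take the tee key that fits the plug's square head from the wooden block, set it right down on the square, and press the plug fully home while turning it a quarter turn clockwise to its stop, so that the cock is shut and the taper holds by itself. Then lift the key off and stand it back in the hole it came from, leaving the other keys and everything else on the bench where they were.

Things in the scene. Friction and masses are not known exactly. Their poses are not given: they have to be found in the camera images.
- plug_square (a point): middle of the foot of the plug's square brass head, 14 mm wide, 18 mm high, bevelled top, on a round collar 26 mm across. z points out of the cock along the plug's axis, leaning 30 degrees from vertical towards the vice's screw handle (robot's side); x, y along the square's sides, turning with it. Pipe ends and jaws reach 60 mm to either side, all lower than the collar.
- plug (a joint): turn of the plug about its axis, rad, growing clockwise as seen looking down on the square: 0 fully open, 1.571 shut, at a firm stop. Starts at 0.
- press (a joint): how far the plug is into its tapered hole, m: 0 backed out (collar 9 mm above the cock's barrel), 0.006 home (3 mm above it, firm stop). Starts at 0. Taper friction: not turning, it takes 16 to 21 N along the axis to go in, and it stays put when let go; while turning (about 0.15 N m) it slides in under 3 to 8 N, and walks back out if nothing presses.
- key_a_mid (a point): steel tee key, upright, socket down, in a hole of the wooden block (places change). 76 mm high: tube 23 mm across at the foot, 11 mm round shank, flat-sided bar on top 62 mm long, 12 wide, 14 high, to grip. Socket 11.6 mm square, 16 mm deep: too small for the plug. Point on its axis half-way up; z up the shank, x along the bar; middle of bar 31 mm up z, socket's mouth 38 mm down z.
- key_b_mid (a point): steel tee key, upright, socket down, in a hole of the wooden block (places change). 84 mm high: tube 30 mm across at the foot, 11 mm round shank, flat-sided bar on top 74 mm long, 12 wide, 14 high, to grip. Socket 15.6 mm square, 16 mm deep: fits the plug. Point on its axis half-way up; z up the shank, x along the bar; middle of bar 35 mm up z, socket's mouth 42 mm down z.
- key_c_mid (a point): steel tee key, upright, socket down, in a hole of the wooden block (places change). 92 mm high: tube 37 mm across at the foot, 11 mm round shank, flat-sided bar on top 86 mm long, 12 wide, 14 high, to grip. Socket 20 mm square, 16 mm deep: too large, spins on the plug. Point on its axis half-way up; z up the shank, x along the bar; middle of bar 39 mm up z, socket's mouth 46 mm down z.
- key_b_mouth (a point): middle of the socket's mouth of the middle-sized key, the one that fits (about 0.24 kg); axes as the key's. Fully on, the socket's roof sits on top of the plug's square and the mouth is 2 mm above the square's foot. The socket has about 7 degrees of turning play on the square either way.
- key_block: wooden block, 80 x 270 x 32 mm, long along its y, origin at the middle of its underside; three round holes 42 mm across, 20 mm deep, 90 mm apart along y, the middle one in the middle of the block; each holds one key, whose foot stands 12 mm above the bench.
- vice: grey tilting vice fixed to the bench, origin at the middle of the underside of its 150 x 120 mm foot; its x points away from its screw handle. It holds the brass cock, whose barrel is 38 mm across.
- spare_cock: bystander: a spare brass cock lying on its side, about 100 x 68 x 38 mm; to be left where it is
- nipple: bystander: brass pipe nipple standing on end, 33 mm wide, 58 mm high; to be left where it is
- elbow: bystander: brass elbow lying flat, about 50 x 50 x 38 mm; to be left where it is
- grease_tin: bystander: low round aluminium tin, 68 mm across, 42 mm high; to be left where it is
- wrench: bystander: open-ended wrench lying flat; to be left where it is
- screwdriver: bystander: screwdriver lying flat; to be left where it is
- tape_roll: bystander: roll of white tape lying flat, 64 mm across, 19 mm high; to be left where it is
Not all that is in view belongs to the job. What is shaped like the part that bears key_b_mid but purple is not meant.

How it is judged:
By the outcome, as a careful person would: the job done as asked, in the order asked, and still so for the second after the job is handed in, with the robot touching nothing.
It also fails if it takes over 51 s, if anything falls off the work surface, if the arm or the gripper's body presses on something with over 40 N, if the wrist force passes 120 N, or if a joint passes its speed limit or range.

## Robot

A 6-joint arm with a two-finger parallel gripper is mounted at the origin on the work surface. World frame = base frame: x ahead of the robot, y to its left, z up, the work surface at z = 0. Lengths are in mm, angles in degrees, forces in N, time in s.
With the tool pointing down it reaches from about 300 to 850 mm from the base axis. Payload 4.2 kg.
Tool frame: the origin (TCP) lies on the centre line of the jaws, within the pads' length; the fingertips stand 11 mm ahead of it and the grasp point (between the pads) lies 8 mm behind it; z points along the fingers, y is the line along which they close (so a half turn about z gives the same grasp; the last joint's range is limited). The gripper opens to 91 mm and grips with 3 to 60 N. Pads are 32 mm wide; open, the fingers measure 118 mm over their backs; the gripper's body (76 mm by 178 mm) begins 60 mm behind the grasp point.
Start: joints at [-68.411, 18.312, 89.639, -0, 72.044, -1.146], TCP at [222.224, -530.338, 224.976] pointing down, gripper open.
Joint ranges: [-177.97, 177.97], [-48.28, 115.42], [12.27, 149.76], [-77.06, 257.06], [2.81, 150.46], [-146.56, 146.56]. Speed limits (degrees/s): [147.25, 147.25, 180, 180, 180, 180].

## Interface

Orientations are given as [roll, pitch, yaw] about the fixed x, y, z axes, in that order (R = Rz(yaw) Ry(pitch) Rx(roll)).
In Python, from workcell import env, grab_frame, camera_model, models gives the robot as it stands.
- The arm moves only by the shell command python3 -m crank 'ROWS' [FORCE]. ROWS is text: rows parted by semicolons, each of 7 numbers parted by spaces: the closure, from -1 (fully open) to 1 (shut), so that 0 is half open, then the shift along the tool's x, y, z in mm, then the turn, a rotation vector about the tool's x, y, z in degrees. A call has 1 to 10 rows; each row shifts and turns the commanded pose from where the row before left it, along the tool's axes as they then stand; what a row does not reach is not made up. A row lasts 1/8 s, in which the tool goes at most 62.5 mm and 10.7 degrees, less where a joint would pass 70% of its speed; a pose out of reach is approached as far as the arm can. A call is refused whole if a number of a shift passes 62.5 or a number of a turn 10.7, either way. A call with a gripper value outside its range is refused whole. The fingers move at their own pace and stop on an object; FORCE is the grip in N (left out, the last holds). Time passes only in rows, so rows that do not move let the fingers close. It gives the time, the measured TCP pose, the force, the opening and the grip force at its end, in the units of the state.
- env.state(): the state, without advancing time (a new reading comes with each control period).
- grab_frame(name): name is "scene" or "top" or "wrist"; returns the picture (384x512x3 uint8, blue, green, red); there is no depth.
- camera_model(name): a dict with "K" (3x3 intrinsics, pixels), "R" (3x3) and "t" (3): a world point X has camera coordinates R X + t; the wrist camera has in their place "mount" (4x4, takes a point from camera to tool coordinates, whose origin is the TCP and whose axes are the flange's). Camera axes: x right, y down, z forward; pixel columns grow to the right and rows downward; lengths in mm; the calibration is good to about 2 mm. The wrist camera is an equidistant fisheye: a pixel r from the principal point sees the ray r / f radians off the axis. A picture is of the moment at which its call begins: read the wrist's pose just before it. camera_model takes no time and is no camera call.
- env.job_done(): hands the job in; it is judged then, once.
Trained networks look in the newest picture that a camera, given by its name, has taken for a name from the list of things; names that differ only in an ending like _2 or _b are one class to them, and where a whole thing is asked for, a point or a joint stands for the part that bears it (a point fixed in the world has none). Each returns a list of dicts, best first, with "p" (0 to 1); they miss things now and then, are a little off and sometimes report something else, mostly with a low value. They report only what shows in the picture. A call takes as long as a camera call. They do not tell look-alikes from the thing itself.
- models.search_frame(name, camera): "point" ([x, y, z] in mm, in world coordinates, good to about 4 mm: the middle of the surface that is visible of it).
The state is a dict: "time_s": time; "qpos": joint angles; "qvel": joint speeds; "effort": joint torques, N m; "ee_pos": TCP position; "ee_rot": TCP orientation; "force": force on the tool from outside, world axes, zero at the start; "torque": the same for the moment, N m; "gripper_width": finger opening in mm; "gripper_force": force on a finger pad.
Only numpy, scipy, OpenCV 4.12 (cv2) and the standard library are available. Lean on these libraries where they do the work, as an engineer would, in place of code of your own. Each camera call takes 0.05 s, during which the arm holds its last target. There are 200 camera calls.

## Working session

There is one attempt and no reset: what is moved stays moved. The work goes in short steps, Python scripts to look and compute and a shell command to move; the robot and the scene stay as the last step left them, time stands still between calls to the robot, and variables do not carry over. Pictures are saved under pics/ and viewed, at most 11 in all, crops included, and the job is handed in when it is done.

```bash
mkdir -p pics; ls; python3 - <<'E'
from workcell import env, grab_frame, camera_model, models
import cv2,numpy as np
for c in ("scene","top"):
    cv2.imwrite(f"pics/{c}0.png",grab_frame(c))
    m=camera_model(c);print(c,np.round(m["K"],1).tolist(),np.round(-m["R"].T@m["t"]).tolist())
for n in ("key_b_mid","plug_square","vice","key_block"):
    for c in ("scene","top"):
        print(n,c,[(np.round(d["point"]).tolist(),round(d["p"],2)) for d in models.search_frame(n,c)])
s=env.state();print(s)
print(camera_model("wrist"))
E
```

```text
pics
scene [[370.9, 0.0, 258.9], [0.0, 370.9, 188.0], [0.0, 0.0, 1.0]] [1239.0, -404.0, 661.0]
top [[430.2, 0.0, 256.7], [0.0, 430.2, 194.8], [0.0, 0.0, 1.0]] [307.0, 4.0, 1285.0]
key_b_mid scene [([396.0, -329.0, 63.0], 0.92), ([513.0, -278.0, 46.0], 0.79), ([515.0, -189.0, 54.0], 0.23)]
key_b_mid top [([507.0, -273.0, 96.0], 0.73), ([392.0, -315.0, 82.0], 0.72), ([616.0, -390.0, 72.0], 0.67)]
plug_square scene [([525.0, 137.0, 141.0], 0.55)]
plug_square top [([523.0, 141.0, 145.0], 0.55)]
vice scene [([582.0, 126.0, 69.0], 0.74), ([522.0, 137.0, 140.0], 0.68)]
vice top [([538.0, 139.0, 87.0], 0.8), ([669.0, 342.0, 13.0], 0.34)]
key_block scene [([516.0, -190.0, 52.0], 0.65), ([532.0, -296.0, 31.0], 0.62), ([676.0, 334.0, 12.0], 0.32), ([513.0, -274.0, 54.0], 0.25)]
key_block top [([497.0, -276.0, 32.0], 0.56)]
{'time_s': 0.5, 'qpos': array([-6.84093936e+01,  1.83133254e+01,  8.96418666e+01,  9.49915463e-04,
        7.20433352e+01, -1.14593363e+00]), 'qvel': array([-0.04611889, -0.13671358,  0.03691344, -0.01445741, -0.03475984,
        0.09384779]), 'effort': array([-6.66751421e-04
[... 211 characters left out ...]
 2.27362472e+01]), 'force': array([-0.40583881, -0.8014265 ,  0.51119609]), 'torque': array([0.04242509, 0.01785665, 0.00090362]), 'gripper_force': 0.0, 'gripper_width': 90.95358884421455}
{'K': array([[297.31863964,   0.        , 255.07434194],
       [  0.        , 297.31863964, 191.82369723],
       [  0.        ,   0.        ,   1.        ]]), 'mount': array([[ 6.61228271e-04, -9.61362864e-01, -2.75283501e-01,
         7.69234026e+01],
       [ 9.99999450e-01,  8.59943192e-04, -6.01160410e-04,
        -7.28390914e-02],
       [ 8.14661467e-04, -2.75282952e-01,  9.61362904e-01,
        -1.59488407e+02],
       [ 0.00000000e+00,  0.00000000e+00,  0.00000000e+00,
         1.00000000e+00]])}
```

```bash
python3 - <<'E'
import cv2,numpy as np
s=cv2.imread("pics/scene0.png");t=cv2.imread("pics/top0.png")
cv2.imwrite("pics/both.png",np.vstack([cv2.resize(s,(400,300)),cv2.resize(t,(400,300))]))
E
```

```text
(no output)
```

View pics/top0.png

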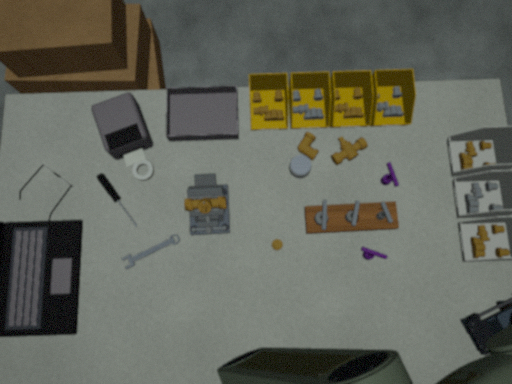

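View pics/scene0.png

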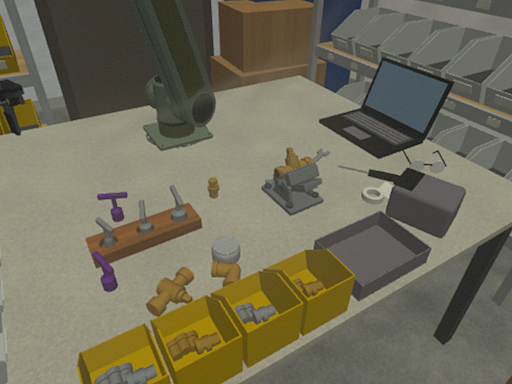

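The top picture shows three grey keys in the block at (322,215), (353,213) and (384,213). Two purple look-alikes at (390,175) and (373,253) are not meant. The cock is in the vice at (207,205). I'll go over the block for a closer look.

```bash
cat > h.py <<'E'
from workcell import env, grab_frame, camera_model, models
import cv2,numpy as np
from scipy.spatial.transform import Rotation as Ro
from scipy.linalg import logm,expm
def T(p,R):
    M=np.eye(4);M[:3,:3]=R;M[:3,3]=p;return M
def cur():
    s=env.state();return T(s["ee_pos"],Ro.from_euler("xyz",s["ee_rot"],degrees=True).as_matrix())
def plan(G,C=None,vmax=50,wmax=10):
    """row to repeat n times to go from C to G"""
    C=cur() if C is None else C
    D=np.linalg.inv(C)@G;w=Ro.from_matrix(D[:3,:3]).as_rotvec(degrees=True)
    n=max(1,int(np.ceil(max(np.linalg.norm(D[:3,3])/vmax,np.linalg.norm(w)/wmax))))
    M=expm(np.real(logm(D))/n)
    print(n,"x",np.round(M[:3,3],1),np.round(Ro.from_matrix(M[:3,:3]).as_rotvec(degrees=True),2))
def axes(z,x):
    z=np.array(z,float);z/=np.linalg.norm(z);x=np.array(x,float);x-=z*(x@z);x/=np.linalg.norm(x)
    return np.c_[x,np.cross(z,x),z]
def wcam():
    C=cur();img=grab_frame("wrist");m=camera_model("wrist");return img,C@m["mount"],m["K"]
def wproj(X,W,K):
    c=(np.linalg.inv(W)@np.r_[X,1])[:3];r=np.hypot(c[0],c[1]);th=np.arctan2(r,c[2])
    return K[:2,2]+K[0,0]*th*c[:2]/r
def wray(u,W,K):
    d=np.array(u)-K[:2,2];r=np.hypot(*d);th=r/K[0,0]
    v=np.r_[np.sin(th)*d/r,np.cos(th)];return W[:3,3],W[:3,:3]@v
def onplane(u,W,K,z):
    o,v=wray(u,W,K);return o+v*(z-o[2])/v[2]
E
python3 - <<'E'
from h import *
plan(T([430,-275,280],axes([0,0,-1],[1,0,0])))
E
```

```text
7 x [ 37.4 -29.1  -7.9] [ 0.   -0.    3.25]
```

```bash
python3 -m crank '-1 37.4 -29.1 -7.9 0 0 3.25;-1 37.4 -29.1 -7.9 0 0 3.25;-1 37.4 -29.1 -7.9 0 0 3.25;-1 37.4 -29.1 -7.9 0 0 3.25;-1 37.4 -29.1 -7.9 0 0 3.25;-1 37.4 -29.1 -7.9 0 0 3.25;-1 37.4 -29.1 -7.9 0 0 3.25;-1 0 0 0 0 0 0;-1 0 0 0 0 0 0'
python3 - <<'E'
from h import *
print(env.state()["qpos"].round(1))
img,W,K=wcam();np.savez("w1.npz",img=img,W=W,K=K)
cv2.imwrite("pics/w1.png",cv2.resize(img,(800,600),interpolation=cv2.INTER_CUBIC))
for n in ("key_b_mid","key_block"):
    for d in models.search_frame(n,"wrist"): print(n,np.round(d["point"],1),round(d["p"],2),wproj(d["point"],W,K).round())
E
```

```text
time_s: 1.62
ee_pos: [429.8, -274.8, 280.0]
ee_rot: [180.0, 0.0, 0.0]
force: [-0.1, -0.4, 0.6]
gripper_width: 91.1
gripper_force: 0.0
[-33.9  10.6  92.2  -0.   77.2  56.1]
key_b_mid [ 612.8 -390.    80.3] 0.98 [349.  29.]
key_b_mid [ 504.5 -274.    93.5] 0.85 [254. 111.]
key_b_mid [ 401.1 -322.6   81. ] 0.72 [293. 194.]
key_block [ 502.7 -287.    30.2] 0.98 [264. 112.]
```

View pics/w1.png

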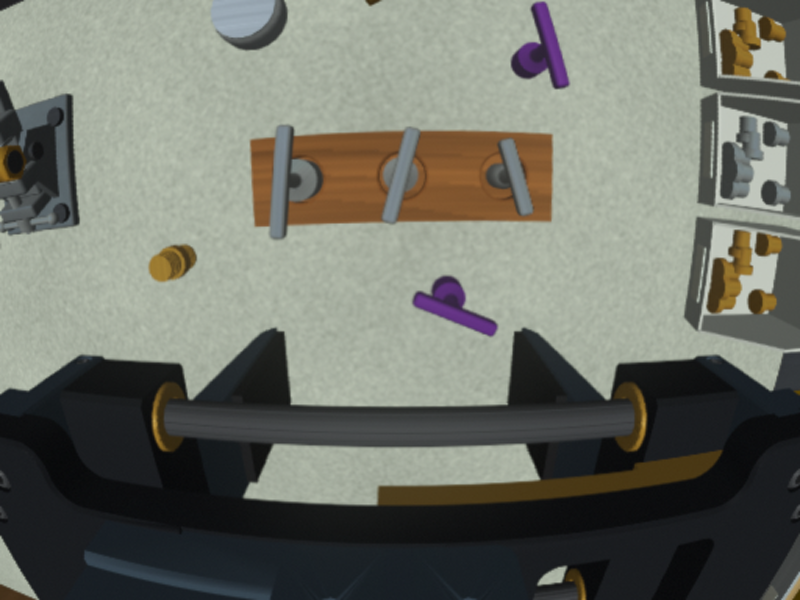

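The block holds three grey candidates: left (282,180), middle (402,175) and right (515,177). The purple ones at (540,50) and (455,305) are excluded. The middle key looks middle-sized, so I'll confirm it in a crop and by measuring the bars.

```bash
python3 - <<'E'
from h import *
d=np.load("w1.npz");img,W,K=d["img"],d["W"],d["K"]
x0,y0,x1,y1=155,72,365,158
c=img[y0:y1,x0:x1]
cv2.imwrite("pics/c1.png",cv2.resize(c,None,fx=3.8,fy=3.8,interpolation=cv2.INTER_CUBIC))
g=img.astype(int);sat=g.max(2)-g.min(2)
m=((sat<25)&(g.max(2)>60)&(g.max(2)<190)).astype(np.uint8)
for name,a,b,z in (("L",(284,127),(277,237),104),("M",(411,130),(389,220),96),("R",(506,141),(525,213),88)):
    for zz in (104,96,88):
        P=[onplane(np.array(u)/1.5625,W,K,zz) for u in (a,b)]
        v=P[0]-P[1];print(name,zz,"len",np.linalg.norm(v).round(1),"mid",((P[0]+P[1])/2).round(1),"yaw",np.degrees(np.arctan2(v[1],v[0])).round(1))
E
```

```text
L 104 len 81.7 mid [ 499.5 -188.2  104. ] yaw -5.3
L 96 len 83.6 mid [ 499.4 -186.1   96. ] yaw -5.3
L 88 len 85.6 mid [ 499.2 -184.1   88. ] yaw -5.3
M 104 len 67.1 mid [ 503.  -275.8  104. ] yaw -13.5
M 96 len 68.7 mid [ 502.9 -275.8   96. ] yaw -13.5
M 88 len 70.3 mid [ 502.8 -275.8   88. ] yaw -13.5
R 104 len 54.9 mid [ 503.5 -360.3  104. ] yaw 16.8
R 96 len 56.2 mid [ 503.4 -362.3   96. ] yaw 16.8
R 88 len 57.5 mid [ 503.3 -364.4   88. ] yaw 16.8
```

View pics/c1.png

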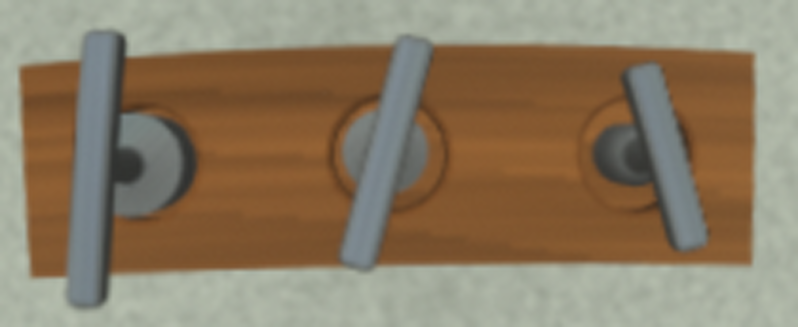

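The enlarged crop confirms it. The bars measure about 82, 69 and 57 mm, so the middle key at (402,175), with bar centre (503,-276) and yaw -13.5°, is key_b. Before grasping I'll look closely at the plug with an empty hand.

```bash
python3 - <<'E'
from h import *
plan(T([444,139,281],axes([.5,0,-.866],[.866,0,.5])))
E
```

```text
9 x [  1.6 -46.    0.3] [ 0.    3.34 -0.01]
```

```bash
python3 -m crank '0 1.6 -46 0.3 0 3.34 0;0 1.6 -46 0.3 0 3.34 0;0 1.6 -46 0.3 0 3.34 0;0 1.6 -46 0.3 0 3.34 0;0 1.6 -46 0.3 0 3.34 0;0 1.6 -46 0.3 0 3.34 0;0 1.6 -46 0.3 0 3.34 0;0 1.6 -46 0.3 0 3.34 0;0 1.6 -46 0.3 0 3.34 0;0 0 0 0 0 0 0'
python3 - <<'E'
from h import *
print(env.state()["qpos"].round(1))
img,W,K=wcam();np.savez("w2.npz",img=img,W=W,K=K)
for n in ("plug_square","vice"):
    for d in models.search_frame(n,"wrist"): print(n,np.round(d["point"],1),round(d["p"],2),wproj(d["point"],W,K).round())
u=wproj(np.array([524,139,140.]),W,K);print(u)
x,y=int(u[0])-85,max(0,int(u[1])-70);print(x,y)
cv2.imwrite("pics/w2.png",cv2.resize(img[y:y+128,x:x+171],(800,600),interpolation=cv2.INTER_CUBIC))
E
```

```text
time_s: 3.02
ee_pos: [443.6, 141.7, 280.4]
ee_rot: [180.0, -30.0, 0.3]
force: [-0.4, -1.0, 0.2]
gripper_width: 45.7
gripper_force: 0.0
[ 24.5  -6.7 116.7 -17.4  43.5 124. ]
plug_square [517.6 140.7 150.3] 0.59 [256. 182.]
plug_square [ 706.4 -271.1   30.7] 0.5 [462. 111.]
vice [531.5 141.9  95.2] 0.78 [255. 184.]
vice [ 505.2 -272.3   83.8] 0.66 [501. 204.]
[257.79347327 179.17322177]
172 109
```

View pics/w2.png

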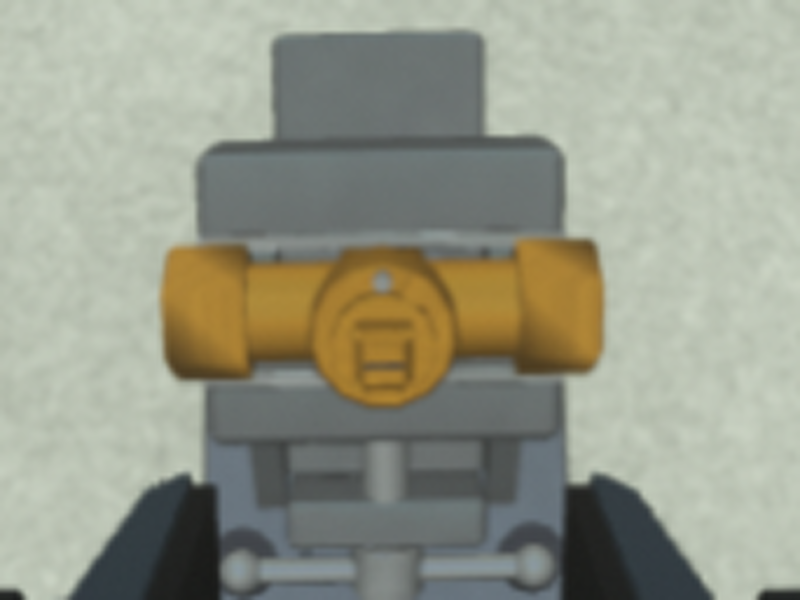

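The crop looks down on the vice: the plug's square is at about (384,360) and the pin at (382,282). The handle is at the bottom, on the robot's side, and the vice yaw is about 0–1°. I'll take a second, closer view from the side to fix the depth.

```bash
python3 -m crank '0 -10 30 20 0 0 0;0 -10 30 20 0 0 0;0 -10 10 20 0 0 0;0 0 0 0 0 0 0;0 0 0 0 0 0 0'
python3 - <<'E'
from h import *
img,W,K=wcam();np.savez("w3.npz",img=img,W=W,K=K)
for n in ("plug_square",):
    for d in models.search_frame(n,"wrist"): print(n,np.round(d["point"],1),round(d["p"],2),wproj(d["point"],W,K).round())
u=wproj(np.array([520,140,143.]),W,K);print(u)
x,y=int(u[0])-64,max(0,int(u[1])-48);print(x,y)
cv2.imwrite("pics/w3.png",cv2.resize(img[y:y+96,x:x+128],(800,600),interpolation=cv2.INTER_CUBIC))
E
```

```text
time_s: 3.8
ee_pos: [449.8, 68.5, 215.1]
ee_rot: [-180.0, -30.2, -0.1]
force: [0.1, 0.1, 0.1]
gripper_width: 46.2
gripper_force: 0.0
plug_square [517.2 142.1 146.8] 0.74 [172. 171.]
plug_square [ 498.4 -353.6   33.3] 0.47 [511. 208.]
[175.86214207 169.30235657]
111 121
```

View pics/w3.png

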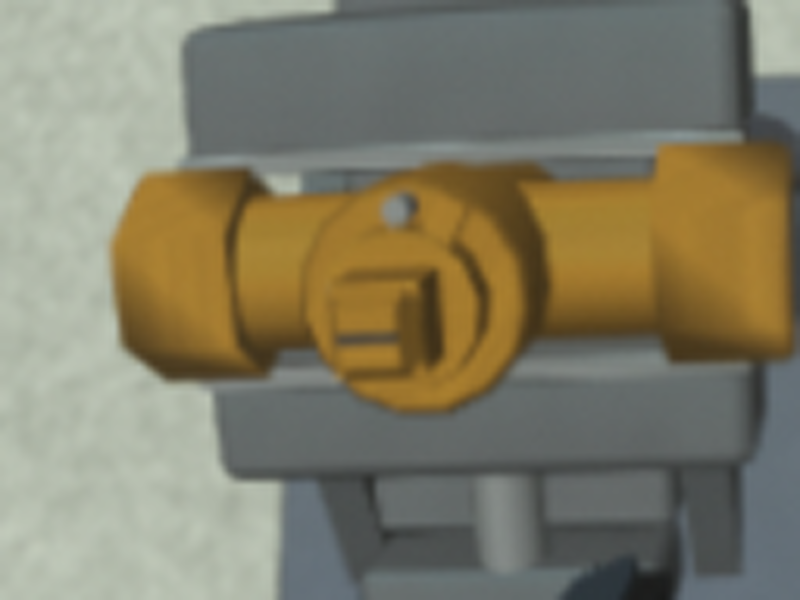

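```bash
cat > fit.py <<'E'
from h import *
from scipy.optimize import least_squares
V={}
for k,(o,s) in {"w2":((172,109),800/171),"w3":((111,121),6.25)}.items():
    d=np.load(k+".npz");V[k]=(d["img"],d["W"],d["K"],np.array(o),s)
def axf(psi,tilt=30):
    t=np.radians(tilt);return Ro.from_euler("z",psi,degrees=True).as_matrix()@axes([-np.sin(t),0,np.cos(t)],[1,0,0])
def pr(k,X):
    im,W,K,o,s=V[k];return (wproj(X,W,K)-o+.5)*s
# (view,[sx,sy,level],pixel); level 1 top face, 0 foot; vice x forward, y left
O=[("w2",(1,1,1),(360,343)),("w2",(1,-1,1),(410,343)),("w2",(-1,1,1),(360,388)),("w2",(-1,-1,1),(410,388)),
("w2",(1,1,0),(355,323)),("w2",(1,-1,0),(412,323)),
("w3",(1,1,1),(335,290)),("w3",(1,-1,1),(402,290)),("w3",(-1,1,1),(335,375)),("w3",(-1,-1,1),(402,375)),("w3",(1,-1,0),(438,270))]
def f(p):
    A=axf(p[3]);r=[]
    for k,(a,b,l),u in O:
        h=p[4] if l else 7
        r+=list((pr(k,p[:3]+A@np.array([a*h,b*h,18*l]))-u)/V[k][4])
    return np.r_[r,(p[4]-6)/.5]
if __name__=="__main__":
    q=least_squares(f,[522,140,135,0,6]);p=q.x;print(p.round(2),np.abs(q.fun).max().round(2),np.sqrt((q.fun**2).mean()).round(2))
    A=axf(p[3]);out=[]
    for k in V:
        im=cv2.imread(f"pics/{k}.png")
        def loop(L): cv2.polylines(im,[np.int32([pr(k,p[:3]+A@np.array(x)) for x in L])],True,(255,255,0),1)
        sq=np.array([(1,1),(1,-1),(-1,-1),(-1,1)]);c=np.linspace(0,2*np.pi,60)
        loop([(7*a,7*b,0) for a,b in sq]);loop([(p[4]*a,p[4]*b,18) for a,b in sq])
        loop([(13*np.cos(t),13*np.sin(t),0) for t in c])
        loop([(19*np.cos(t),19*np.sin(t),-15) for t in c])
        out.append(im[200:500,100:600] if k=="w2" else im[120:420,250:750])
    cv2.imwrite("pics/fit.png",np.vstack(out))
E
python3 fit.py
```

```text
[5.2170e+02 1.4353e+02 1.3497e+02 1.0000e-01 5.6300e+00] 1.47 0.73
```

View pics/fit.png

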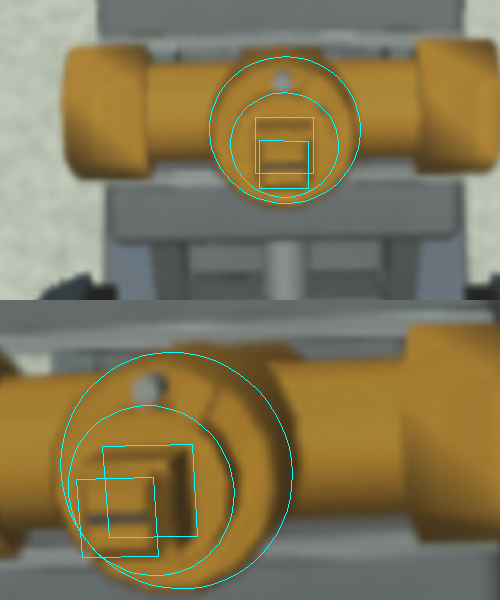

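The overlay fits the square well enough: the foot is at about (522,143,135), the tilt 30° and the yaw about 0. I'll grasp the key with the tool turned to yaw 166.5°, which leaves joint 6 room for the quarter turn.

```bash
python3 - <<'E'
from h import *
d=lambda y:axes([0,0,-1],[np.cos(np.radians(y)),np.sin(np.radians(y)),0])
A=T([460,-80,230],d(90));B=T([503,-275.8,150],d(166.5))
plan(A);plan(B,A);
E
```

```text
10 x [-9.4 13.5 -3.3] [ 2.37 -2.37 -8.78]
8 x [-25.2  -9.7  10. ] [ 0.    0.   -9.56]
```

```bash
python3 -m crank '0 -9.4 13.5 -3.3 2.37 -2.37 -8.78;0 -9.4 13.5 -3.3 2.37 -2.37 -8.78;0 -9.4 13.5 -3.3 2.37 -2.37 -8.78;0 -9.4 13.5 -3.3 2.37 -2.37 -8.78;0 -9.4 13.5 -3.3 2.37 -2.37 -8.78;0 -9.4 13.5 -3.3 2.37 -2.37 -8.78;0 -9.4 13.5 -3.3 2.37 -2.37 -8.78;0 -9.4 13.5 -3.3 2.37 -2.37 -8.78;0 -9.4 13.5 -3.3 2.37 -2.37 -8.78;0 -9.4 13.5 -3.3 2.37 -2.37 -8.78'
python3 -m crank '0 -25.2 -9.7 10 0 0 -9.56;0 -25.2 -9.7 10 0 0 -9.56;0 -25.2 -9.7 10 0 0 -9.56;0 -25.2 -9.7 10 0 0 -9.56;0 -25.2 -9.7 10 0 0 -9.56;0 -25.2 -9.7 10 0 0 -9.56;0 -25.2 -9.7 10 0 0 -9.56;0 -25.2 -9.7 10 0 0 -9.56;0 0 0 0 0 0 0;0 0 0 0 0 0 0'
python3 - <<'E'
from h import *
d=lambda y:axes([0,0,-1],[np.cos(np.radians(y)),np.sin(np.radians(y)),0])
print(env.state()["qpos"].round(1))
plan(T([503,-275.8,150],d(166.5)))
img,W,K=wcam();np.savez("w4.npz",img=img,W=W,K=K)
cv2.imwrite("pics/w4.png",cv2.resize(img[130:330,130:380],(800,640)[:2],interpolation=cv2.INTER_CUBIC)[:600])
print(wproj(np.array([503,-275.8,96]),W,K))
E
```

```text
time_s: 5.15
ee_pos: [453.2, -75.5, 227.4]
ee_rot: [179.1, -0.9, 85.2]
force: [0.2, -0.1, -0.5]
gripper_width: 45.8
gripper_force: 0.0
time_s: 6.4
ee_pos: [478.8, -272.1, 143.8]
ee_rot: [178.8, 0.6, 161.2]
force: [-0.6, -0.7, -0.1]
gripper_width: 45.5
gripper_force: 0.0
[ -31.6   19.7  100.1    1.5   59.9 -103.6]
1 x [-24.2   4.5  -5.8] [ 1.2   0.65 -5.25]
[259.78977156 245.09379723]
```

View pics/w4.png

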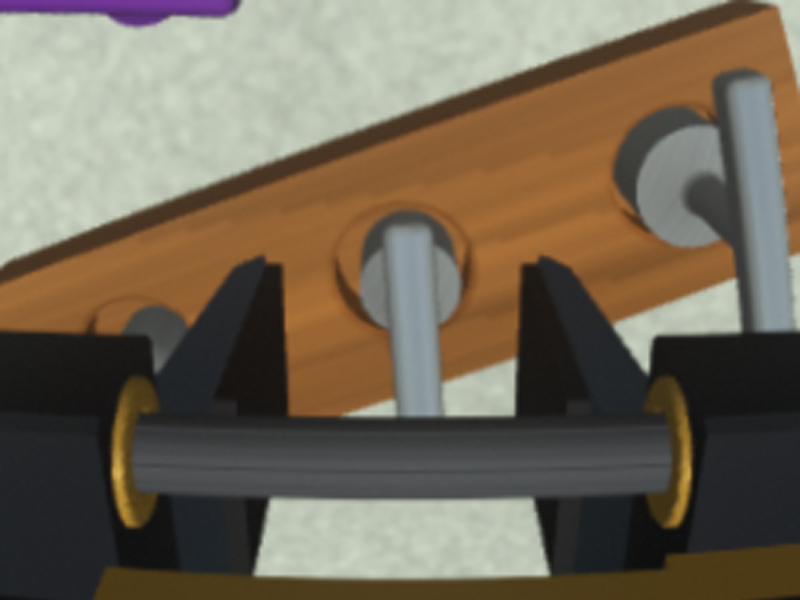

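```bash
python3 - <<'E'
from h import *
d=np.load("w4.npz");W,K=d["W"],d["K"]
for u in ((408,228),(420,405)):
    print(onplane(np.array(u)/3.2+130,W,K,96).round(1))
a=np.radians(166.5);print("expected end",(np.array([503,-275.8])+37*np.array([np.cos(a),np.sin(a)])).round(1))
E
python3 -m crank '0 -24.2 4.5 -5.8 1.2 0.65 -5.25;0 0 0 0 0 0 0;0 0 0 0 0 0 0;0 0 0 0 0 0 0'
```

```text
[ 468.5 -266.1   96. ]
[ 513.1 -277.9   96. ]
expected end [ 467.  -267.2]
time_s: 6.95
ee_pos: [502.1, -276.0, 149.5]
ee_rot: [180.0, -0.0, 166.5]
force: [-0.3, -0.4, 0.5]
gripper_width: 45.8
gripper_force: 0.0
```

```bash
python3 -m crank '0 -1.2 0 34 0 0 1;0 0 0 34 0 0 0;0 0 0 0 0 0 0;0 0 0 0 0 0 0;1 0 0 0 0 0 0;1 0 0 0 0 0 0;1 0 0 0 0 0 0;1 0 0 0 0 0 0;1 0 0 0 0 0 0;1 0 0 0 0 0 0' 55
```

```text
time_s: 8.2
ee_pos: [504.4, -276.8, 81.8]
ee_rot: [-180.0, 0.0, 165.6]
force: [0.4, 0.9, 1.9]
gripper_width: 11.5
gripper_force: 55.0
```

The key is gripped at an opening of 11.5 mm. Now I'll lift it and carry it to a standoff above the plug.

```bash
cat >> h.py <<'E'
P0=np.array([521.7,142.5,135.]);MT=69.8
def axf(psi=0,tilt=30):
    t=np.radians(tilt);return Ro.from_euler("z",psi,degrees=True).as_matrix()@axes([-np.sin(t),0,np.cos(t)],[1,0,0])
def keypose(h,turn=0,P=P0,psi=0.3,off=(0,0)):
    """TCP pose with mouth h mm above square foot; tool x along -vice x, turned by turn deg about tool z"""
    A=axf(psi);R=axes(-A[:,2],-A[:,0])@Ro.from_rotvec([0,0,turn],degrees=True).as_matrix()
    return T(P+A@np.array([off[0],off[1],h+MT]),R)
E
python3 -m crank '1 0 0 -30 0 0 0;1 0 0 -50 0 0 0;1 0 0 -50 0 0 0;1 0 0 0 0 0 0'
python3 - <<'E'
from h import *
print(env.state()["qpos"].round(1));G=keypose(38);print(G.round(2));plan(G,vmax=38)
E
```

```text
time_s: 8.7
ee_pos: [506.1, -277.8, 215.3]
ee_rot: [-179.9, 0.5, 165.6]
force: [0.7, 0.2, -1.9]
gripper_width: 11.6
gripper_force: 55.0
[ -29.9   18.6   90.6   -0.    70.3 -105.5]
[[-8.7000e-01 -1.0000e-02  5.0000e-01  4.6780e+02]
 [-0.0000e+00  1.0000e+00  0.0000e+00  1.4222e+02]
 [-5.0000e-01  0.0000e+00 -8.7000e-01  2.2836e+02]
 [ 0.0000e+00  0.0000e+00  0.0000e+00  1.0000e+00]]
12 x [ 7.5 34.4 -2.7] [-0.34 -2.45 -1.19]
```

```bash
python3 -m crank '1 7.5 34.4 -2.7 -0.34 -2.45 -1.19;1 7.5 34.4 -2.7 -0.34 -2.45 -1.19;1 7.5 34.4 -2.7 -0.34 -2.45 -1.19;1 7.5 34.4 -2.7 -0.34 -2.45 -1.19;1 7.5 34.4 -2.7 -0.34 -2.45 -1.19;1 7.5 34.4 -2.7 -0.34 -2.45 -1.19;1 7.5 34.4 -2.7 -0.34 -2.45 -1.19;1 7.5 34.4 -2.7 -0.34 -2.45 -1.19;1 7.5 34.4 -2.7 -0.34 -2.45 -1.19;1 7.5 34.4 -2.7 -0.34 -2.45 -1.19'
python3 - <<'E'
from h import *
plan(keypose(38),vmax=38)
E
```

```text
time_s: 9.95
ee_pos: [478.6, 75.1, 225.7]
ee_rot: [179.2, 24.5, 177.5]
force: [1.1, 0.2, -2.7]
gripper_width: 11.6
gripper_force: 55.0
2 x [ 5.2 33.4 -3.6] [-0.25 -2.75 -1.26]
```

```bash
python3 -m crank '1 7.5 32 -2.7 -0.34 -2.45 -1.19;1 0 29 -2.7 -0.34 -2.45 -1.19;1 0 0 0 0 0 0;1 0 0 0 0 0 0;1 0 0 0 0 0 0'
python3 - <<'E'
from h import *
plan(keypose(38),vmax=38)
print(env.state()["qpos"].round(1))
E
```

```text
time_s: 10.58
ee_pos: [472.9, 134.7, 229.9]
ee_rot: [179.7, 29.5, -180.0]
force: [0.1, -0.5, -3.0]
gripper_width: 11.7
gripper_force: 55.0
1 x [ 5.3  7.5 -1.1] [ 0.14 -0.48 -0.25]
[ 21.1  -1.5 119.7 -17.5  35.1 -57. ]
```

```bash
python3 -m crank '1 5.3 7.5 -1.1 0.14 -0.48 -0.25;1 0 0 0 0 0 0;1 0 0 0 0 0 0'
python3 - <<'E'
from h import *
plan(keypose(38),vmax=38)
img,W,K=wcam();np.savez("w5.npz",img=img,W=W,K=K)
for d in models.search_frame("plug_square","wrist"): print(np.round(d["point"],1),round(d["p"],2),wproj(d["point"],W,K).round())
for d in models.search_frame("key_b_mouth","wrist"): print(np.round(d["point"],1),round(d["p"],2),wproj(d["point"],W,K).round())
C=cur();m=(C@[0,0,MT,1])[:3];u=wproj(m,W,K);v=wproj(P0,W,K);print(u,v)
s=grab_frame("scene");c=camera_model("scene")
def sp(X):
    q=c["K"]@(c["R"]@X+c["t"]);return q[:2]/q[2]
print("scene",sp(m),sp(P0));cx,cy=sp(P0).astype(int)
a=cv2.resize(img[100:250,150:350],(800,600),interpolation=cv2.INTER_CUBIC)
b=cv2.resize(s[cy-50:cy+30,cx-50:cx+50],(500,400),interpolation=cv2.INTER_CUBIC)
cv2.imwrite("pics/w5.png",np.hstack([cv2.resize(a,(533,400)),b])[:, :1033]) 
im=cv2.imread("pics/w5.png");cv2.imwrite("pics/w5.png",cv2.resize(im,(800,310)))
E
```

```text
time_s: 10.95
ee_pos: [468.1, 142.6, 229.0]
ee_rot: [180.0, 30.1, -179.7]
force: [-0.1, 0.0, -2.2]
gripper_width: 11.8
gripper_force: 55.0
1 x [ 0.6 -0.4  0.4] [0.05 0.08 0.03]
[450.8 143.2 233.1] 0.69 [257. 234.]
[255.37544062 207.24922294] [254.53912093 193.21288815]
scene [286.11791978 139.16141084] [289.03401382 152.68958331]
```

View pics/w5.png

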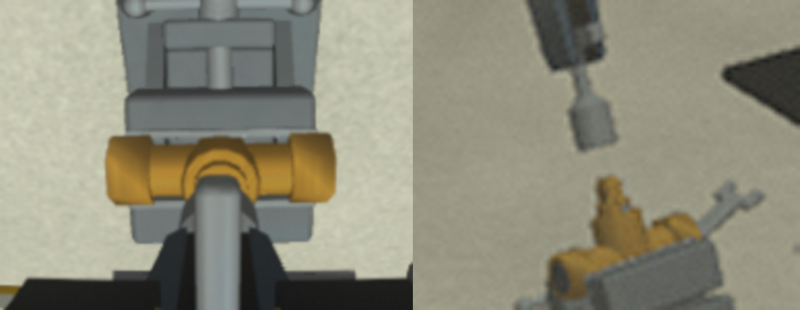

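The scene crop shows the socket at (595,140) in line above the square at (607,180). The wrist crop shows the barrel about 2 mm to the right of the bar, so I'll shift +1.3 mm in y and go down, watching the force.

```bash
python3 -m crank '1 0.6 1.3 6 0 0 0;1 0 0 6 0 0 0;1 0 0 4 0 0 0;1 0 0 0 0 0 0;1 0 0 0 0 0 0'; python3 -m crank '1 0 0 3 0 0 0;1 0 0 3 0 0 0;1 0 0 0 0 0 0;1 0 0 0 0 0 0'
python3 - <<'E'
from h import *
C=cur();m=(C@[0,0,MT,1])[:3];print(np.round(axf(.3).T@(m-P0),1)); s=env.state();print(np.round(axf(.3).T@s["force"],1),s["torque"].round(2))
E
```

```text
time_s: 11.78
ee_pos: [475.4, 144.6, 214.9]
ee_rot: [180.0, 30.1, -179.6]
force: [-0.1, -0.3, -2.6]
gripper_width: 11.4
gripper_force: 55.0
time_s: 12.28
ee_pos: [478.4, 144.5, 209.6]
ee_rot: [180.0, 30.1, -179.6]
force: [0.3, -0.1, -2.6]
gripper_width: 11.8
gripper_force: 55.0
[-0.1  2.3 16.5]
[-1.  -0.1 -2.5] [0.08 0.47 0.03]
```

```bash
cat > st.py <<'E'
from h import *
C=cur();m=(C@[0,0,MT,1])[:3];s=env.state();z=C[:3,2]
print("mouth xyh",np.round(axf(.3).T@(m-P0),1),"F(axis frame)",np.round(axf(.3).T@s["force"],1),"M",np.round(axf(.3).T@s["torque"],2),"q6",s["qpos"][5].round(1),"w",s["gripper_width"].round(1))
E
for i in 1 2 ; do python3 -m crank '1 0 0 2 0 0 0;1 0 0 2 0 0 0;1 0 0 0 0 0 0' >/dev/null; python3 st.py; done
```

```text
Traceback (most recent call last):
  File "st.py", line 3, in <module>
    print("mouth xyh",np.round(axf(.3).T@(m-P0),1),"F(axis frame)",np.round(axf(.3).T@s["force"],1),"M",np.round(axf(.3).T@s["torque"],2),"q6",s["qpos"][5].round(1),"w",s["gripper_width"].round(1))
                                                                                                                                                                         ^^^^^^^^^^^^^^^^^^^^^^^^
AttributeError: 'float' object has no attribute 'round'
Traceback (most recent call last):
  File "st.py", line 3, in <module>
    print("mouth xyh",np.round(axf(.3).T@(m-P0),1),"F(axis frame)",np.round(axf(.3).T@s["force"],1),"M",np.round(axf(.3).T@s["torque"],2),"q6",s["qpos"][5].round(1),"w",s["gripper_width"].round(1))
                                                                                                                                                                         ^^^^^^^^^^^^^^^^^^^^^^^^
AttributeError: 'float' object has no attribute 'round'
```

```bash
sed -i 's/s\["gripper_width"\].round(1)/round(s["gripper_width"],1),"t",round(s["time_s"],2)/' st.py; python3 st.py
```

```text
mouth xyh [-0.   2.2  8.4] F(axis frame) [-1.  -1.4 -2.3] M [-0.27  0.23 -0.06] q6 -52.1 w 11.7 t 13.03
```

```bash
python3 -m crank '1 0 0 2 0 0 0;1 0 0 2 0 0 0;1 0 0 0 0 0 0' >/dev/null; python3 st.py;python3 -m crank '1 0 0 1.5 0 0 0;1 0 0 0 0 0 0' >/dev/null; python3 st.py
```

```text
mouth xyh [-0.1  2.3  4.4] F(axis frame) [-0.9 -2.3 -2.9] M [-0.37  0.19 -0.  ] q6 -51.8 w 11.4 t 13.4
mouth xyh [-0.   2.3  3. ] F(axis frame) [-0.1 -1.9 -2.5] M [-0.39  0.23 -0.08] q6 -51.7 w 11.6 t 13.65
```

```bash
python3 -m crank '1 0 -0.5 1.5 0 0 0;1 0 0 0 0 0 0' >/dev/null; python3 st.py;python3 -m crank '1 0 0 1.5 0 0 0;1 0 0 0 0 0 0' >/dev/null; python3 st.py
```

```text
mouth xyh [0.  2.1 1.4] F(axis frame) [-1.  -1.  -1.7] M [-0.07  0.24 -0.03] q6 -51.8 w 11.9 t 13.9
mouth xyh [ 0.  2. -0.] F(axis frame) [-0.7 -0.7 -1.1] M [-0.04  0.25 -0.03] q6 -51.7 w 11.7 t 14.15
```

```bash
python3 -m crank '1 0 0 1 0 0 0;1 0 0 0 0 0 0' >/dev/null; python3 st.py;python3 -m crank '1 0 0 1 0 0 0;1 0 0 0 0 0 0' >/dev/null; python3 st.py
```

```text
mouth xyh [ 0.1  2.  -0.5] F(axis frame) [-2.3 -0.4  5.8] M [ 0.    0.59 -0.04] q6 -51.6 w 11.2 t 14.4
mouth xyh [ 0.1  2.  -1.1] F(axis frame) [-2.5  0.1 12.5] M [0.01 0.87 0.01] q6 -51.5 w 11.6 t 14.65
```

The roof is seated on the square and the axial force is building up. Now I'll turn clockwise while pressing.

```bash
python3 -m crank '1 0 0 0.3 0 0 4;1 0 0 0.3 0 0 4;1 0 0 0.4 0 0 4;1 0 0 0.4 0 0 4;1 0 0 0.4 0 0 4;1 0 0 0.4 0 0 4;1 0 0 0.4 0 0 4;1 0 0 0.4 0 0 4' >/dev/null; python3 st.py
```

```text
mouth xyh [ 0.6  1.6 -4.3] F(axis frame) [-1.6 -2.4  6.7] M [-0.54  0.31  0.05] q6 -19.2 w 11.6 t 15.65
```

```bash
python3 -m crank '1 0 0 0.5 0 0 4.5;1 0 0 0.5 0 0 4.5;1 0 0 0.5 0 0 4.5;1 0 0 0.4 0 0 4.5;1 0 0 0.4 0 0 4.5;1 0 0 0.4 0 0 4.5;1 0 0 0.3 0 0 4.5;1 0 0 0.3 0 0 4.5' >/dev/null; python3 st.py
```

```text
mouth xyh [ 0.9  1.6 -6.4] F(axis frame) [-4.3 -1.6 24.5] M [-0.49  1.1   0.22] q6 17.0 w 11.6 t 16.65
```

```bash
python3 -m crank '1 0 0 0 0 0 4.5;1 0 0 0 0 0 4.5;1 0 0 0 0 0 4.5;1 0 0 0 0 0 4.5;1 0 0 0 0 0 4;1 0 0 0 0 0 0' >/dev/null; python3 st.py;  python3 -m crank '1 0 0 0 0 0 3;1 0 0 0 0 0 3;1 0 0 0 0 0 0' >/dev/null; python3 st.py
```

```text
mouth xyh [ 0.8  1.6 -6.3] F(axis frame) [-3.2 -2.1 22.6] M [-0.52  1.09  0.15] q6 38.9 w 11.6 t 17.4
mouth xyh [ 0.7  1.5 -6.3] F(axis frame) [-3.7 -2.9 22.3] M [-0.54  1.11  0.11] q6 44.9 w 11.9 t 17.77
```

```bash
for i in 1 2; do python3 -m crank '1 0 0 0 0 0 2;1 0 0 0 0 0 2;1 0 0 0 0 0 0' >/dev/null; python3 st.py; done
```

```text
mouth xyh [ 0.7  1.5 -6.3] F(axis frame) [-3.7 -2.4 22.6] M [-0.5   1.15  0.25] q6 48.9 w 11.4 t 18.15
mouth xyh [ 0.6  1.6 -6.3] F(axis frame) [-3.9 -1.8 22.4] M [-0.41  1.2   0.45] q6 52.8 w 11.5 t 18.52
```

```bash
python3 -m crank '1 0 0 0.5 0 0 3;1 0 0 0.5 0 0 3;1 0 0 0 0 0 0;1 0 0 0 0 0 0' >/dev/null; python3 st.py
```

```text
mouth xyh [ 1.4  1.6 -6.5] F(axis frame) [-4.6 -2.8 30.5] M [-0.55  1.32  0.61] q6 58.9 w 11.7 t 19.02
```

It's home and at its stop, with the torque rising and the depth firm. I'll unwind the twist, then unload and lift off.

```bash
python3 -m crank '1 0 0 0 0 0 -4;1 0 0 0 0 0 -4;1 0 0 0 0 0 0' >/dev/null; python3 st.py; python3 -m crank '1 0 0 0 0 0 -3;1 0 0 0 0 0 0' >/dev/null; python3 st.py;
```

```text
mouth xyh [ 1.2  1.7 -6.6] F(axis frame) [-4.6 -2.4 30.7] M [-0.6   1.32  0.06] q6 50.9 w 11.7 t 19.4
mouth xyh [ 1.2  1.7 -6.6] F(axis frame) [-3.9 -2.6 29.6] M [-0.58  1.29 -0.02] q6 47.9 w 11.3 t 19.65
```

```bash
python3 -m crank '1 0 0 -1.5 0 0 0;1 0 0 -1.5 0 0 0;1 0 0 0 0 0 0' >/dev/null; python3 st.py; python3 -m crank '1 0 0 -2 0 0 0;1 0 0 0 0 0 0' >/dev/null; python3 st.py
```

```text
mouth xyh [ 0.4  1.8 -6.2] F(axis frame) [ 0.2 -2.3  3.7] M [-0.61  0.2   0.01] q6 47.7 w 11.8 t 20.02
mouth xyh [ 0.1  1.8 -4.9] F(axis frame) [ 2.6 -2.2 -6.4] M [-0.61 -0.3   0.08] q6 47.6 w 11.6 t 20.27
```

```bash
python3 -m crank '1 -0.4 0.3 -2 0 0 0;1 0 0 -2 0 0 0;1 0 0 0 0 0 0' >/dev/null; python3 st.py; python3 -m crank '1 0 0 -4 0 0 0;1 0 0 -4 0 0 0;1 0 0 -4 0 0 0;1 0 0 0 0 0 0' >/dev/null; python3 st.py
```

```text
mouth xyh [ 0.1  1.6 -0.9] F(axis frame) [ 1.  -0.8 -6. ] M [-0.26 -0.15  0.08] q6 47.2 w 11.3 t 20.65
mouth xyh [-0.1  1.6 12.1] F(axis frame) [-0.9  0.9 -2.3] M [0.   0.44 0.01] q6 46.5 w 11.4 t 21.15
```

```bash
python3 -m crank '1 0 0 -20 0 0 0;1 0 0 -40 0 0 0;1 0 0 -40 0 0 0;1 0 0 0 0 0 0;1 0 0 0 0 0 0'
python3 - <<'E'
from h import *
img,W,K=wcam();s=grab_frame("scene")
c=camera_model("scene");q=c["K"]@(c["R"]@P0+c["t"]);cx,cy=(q[:2]/q[2]).astype(int)
u=wproj(P0,W,K);print(u,env.state()["qpos"].round(1))
x,y=int(u[0])-50,max(0,int(u[1])-50)
a=cv2.resize(img[y:y+100,x:x+100],(400,400),interpolation=cv2.INTER_CUBIC)
b=cv2.resize(s[cy-50:cy+30,cx-40:cx+40],(400,400),interpolation=cv2.INTER_CUBIC)
cv2.imwrite("pics/w6.png",np.hstack([a,b]))
E
```

```text
time_s: 21.78
ee_pos: [430.3, 143.0, 290.8]
ee_rot: [150.3, -4.5, 82.6]
force: [0.6, -0.2, -3.0]
gripper_width: 11.6
gripper_force: 55.0
[257.18733949 176.4329426 ] [ 25.7  -8.2 116.5 -17.4  45.7  43.6]
```

View pics/w6.png

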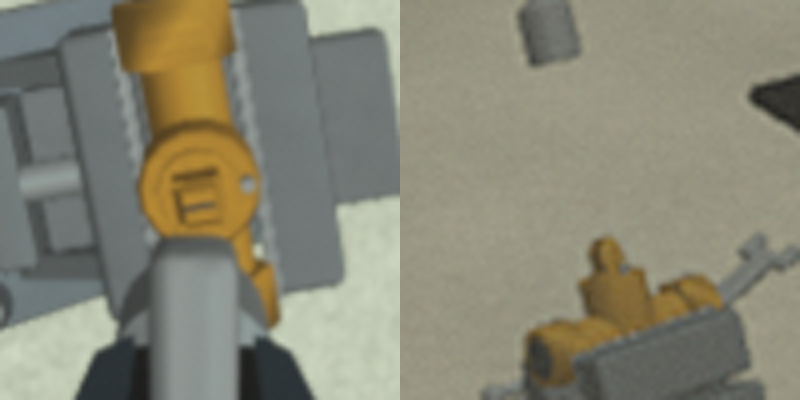

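Wrist crop: the square at (195,190) has turned a quarter turn and lines up with the vice, and the collar has sunk in. Scene crop: the key is clear of the plug. Now I'll carry the key back.

```bash
python3 - <<'E'
from h import *
d=lambda y:axes([0,0,-1],[np.cos(np.radians(y)),np.sin(np.radians(y)),0])
A=T([470,-60,250],d(120));B=T([504.4,-276.8,180],d(165.6))
plan(A,vmax=25,wmax=6);plan(B,A,vmax=25,wmax=6)
E
```

```text
9 x [-23.3  -0.4   4.2] [ 3.33  0.61 -4.19]
10 x [-16.9 -14.9   7. ] [-0.   -0.   -4.56]
```

```bash
python3 -m crank '1 -23.3 -0.4 4.2 3.33 0.61 -4.19;1 -23.3 -0.4 4.2 3.33 0.61 -4.19;1 -23.3 -0.4 4.2 3.33 0.61 -4.19;1 -23.3 -0.4 4.2 3.33 0.61 -4.19;1 -23.3 -0.4 4.2 3.33 0.61 -4.19;1 -23.3 -0.4 4.2 3.33 0.61 -4.19;1 -23.3 -0.4 4.2 3.33 0.61 -4.19;1 -23.3 -0.4 4.2 3.33 0.61 -4.19;1 -23.3 -0.4 4.2 3.33 0.61 -4.19'
python3 -m crank '1 -16.9 -14.9 7 0 0 -4.56;1 -16.9 -14.9 7 0 0 -4.56;1 -16.9 -14.9 7 0 0 -4.56;1 -16.9 -14.9 7 0 0 -4.56;1 -16.9 -14.9 7 0 0 -4.56;1 -16.9 -14.9 7 0 0 -4.56;1 -16.9 -14.9 7 0 0 -4.56;1 -16.9 -14.9 7 0 0 -4.56;1 -16.9 -14.9 7 0 0 -4.56;1 -16.9 -14.9 7 0 0 -4.56'
python3 -m crank '1 0 0 0 0 0 0;1 0 0 0 0 0 0'
python3 - <<'E'
from h import *
d=lambda y:axes([0,0,-1],[np.cos(np.radians(y)),np.sin(np.radians(y)),0])
plan(T([504.4,-276.8,180],d(165.6)),wmax=6)
E
```

```text
time_s: 23.0
ee_pos: [471.2, -60.9, 250.4]
ee_rot: [-180.0, -0.0, 120.1]
force: [0.7, -0.1, -1.8]
gripper_width: 11.0
gripper_force: 55.0
time_s: 24.25
ee_pos: [505.8, -277.3, 179.6]
ee_rot: [179.9, 0.0, 165.7]
force: [0.5, 0.1, -1.2]
gripper_width: 11.3
gripper_force: 55.0
time_s: 24.5
ee_pos: [505.2, -275.7, 180.8]
ee_rot: [179.8, 0.0, 165.5]
force: [0.4, -0.1, -2.5]
gripper_width: 11.6
gripper_force: 55.0
1 x [ 0.5 -1.2  0.8] [ 0.16  0.03 -0.06]
```

```bash
python3 -m crank '1 0.3 -0.6 30 0 0 0;1 0 0 30 0 0 0;1 0 0 10 0 0 0;1 0 0 0 0 0 0;1 0 0 0 0 0 0'; python3 -m crank '1 0 0 6 0 0 0;1 0 0 6 0 0 0;1 0 0 5 0 0 0;1 0 0 5 0 0 0;1 0 0 3 0 0 0;1 0 0 0 0 0 0;1 0 0 0 0 0 0'
```

```text
time_s: 25.12
ee_pos: [506.3, -276.8, 113.2]
ee_rot: [179.9, 0.3, 165.6]
force: [-0.1, -0.7, -2.7]
gripper_width: 11.8
gripper_force: 55.0
time_s: 26.0
ee_pos: [505.7, -276.5, 87.0]
ee_rot: [179.9, 0.2, 165.6]
force: [0.1, -0.1, -1.2]
gripper_width: 11.7
gripper_force: 55.0
```

Inside the hole with no contact. I'll go down to the hole's floor.

```bash
python3 -m crank '1 0 0 2 0 0 0;1 0 0 1.5 0 0 0;1 0 0 0 0 0 0;1 0 0 0 0 0 0';python3 -m crank '1 0 0 1 0 0 0;1 0 0 0.5 0 0 0;1 0 0 0 0 0 0;1 0 0 0 0 0 0'
```

```text
time_s: 26.5
ee_pos: [505.6, -276.4, 83.4]
ee_rot: [179.9, 0.2, 165.6]
force: [-0.0, 0.2, -2.4]
gripper_width: 11.7
gripper_force: 55.0
time_s: 27.0
ee_pos: [505.6, -276.4, 81.9]
ee_rot: [179.9, 0.2, 165.6]
force: [-1.0, 0.1, -1.3]
gripper_width: 11.6
gripper_force: 55.0
```

```bash
python3 -m crank '1 0 0 0.5 0 0 0;1 0 0 0 0 0 0;1 0 0 0 0 0 0';python3 -m crank '1 0 0 0.5 0 0 0;1 0 0 0 0 0 0;1 0 0 0 0 0 0'
```

```text
time_s: 27.38
ee_pos: [505.7, -276.5, 81.7]
ee_rot: [179.9, 0.2, 165.6]
force: [-0.4, -0.3, 2.3]
gripper_width: 12.0
gripper_force: 55.0
time_s: 27.75
ee_pos: [505.8, -276.5, 81.7]
ee_rot: [179.9, 0.2, 165.6]
force: [-1.0, 1.4, 4.4]
gripper_width: 11.5
gripper_force: 55.0
```

The foot is on the floor. I'll open partway, let it settle, and withdraw straight up.

```bash
python3 -m crank '0.5 0 0 0 0 0 0;0.3 0 0 0 0 0 0;0.2 0 0 0 0 0 0;0.2 0 0 0 0 0 0;0.2 0 0 -10 0 0 0;0.2 0 0 -30 0 0 0;0.2 0 0 -50 0 0 0;0.2 0 0 -50 0 0 0;0.2 40 0 0 0 0 0;0.2 0 0 0 0 0 0' 
python3 - <<'E'
from h import *
img,W,K=wcam();t=grab_frame("scene");p=grab_frame("top")
a=cv2.resize(img,(512,384));b=cv2.resize(t[150:300,70:270],(288,216));c=cv2.resize(p[110:260,270:410],(288,309))[:168]
cv2.imwrite("pics/w7.png",np.hstack([a,np.vstack([b,cv2.resize(p[120:270,180:410],(288,168))])]))
E
```

```text
time_s: 29.0
ee_pos: [464.6, -266.0, 222.3]
ee_rot: [179.9, 0.2, 165.6]
force: [0.3, 0.0, -0.3]
gripper_width: 36.3
gripper_force: 0.0
```

View pics/w7.png

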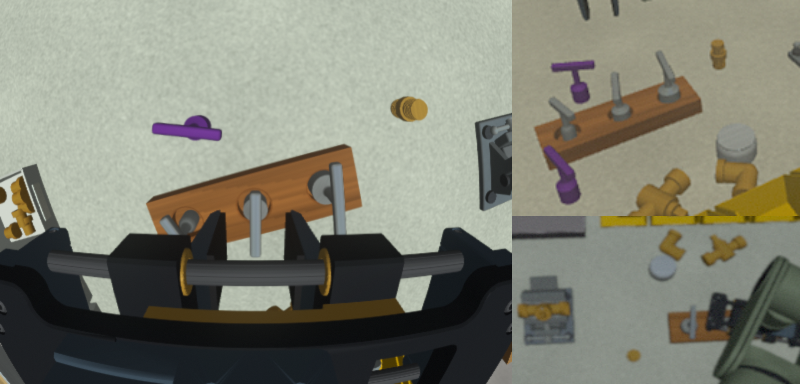

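The key stands upright in the middle hole at (255,205), and its neighbours and the other objects are undisturbed. Handing in.

```bash
python3 -c "
from workcell import env
print(env.job_done())"
```

```text
the job is handed in; nothing more can be done
None
```

I pressed the plug fully home, turned it a quarter turn clockwise to its stop, stood key_b back in its middle hole, and handed the job in at about 29 s; the hand-in returned no verdict.

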